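Find and mark the balance point of a bar

ROBOT

A 6-joint arm with a two-finger parallel gripper is mounted at the origin on a cart in front of the work surface, level with it; the furniture and walls round the work are solid. World frame = base frame: x ahead of the robot, y to its left, z up, the work surface at z = 0. Lengths are in m, angles in degrees, forces in N, time in s.
With the tool pointing down it reaches from about 0.325 to 0.9 m from the base axis. Payload 6.1 kg.
Tool frame: the origin (TCP) lies on the centre line of the jaws, within the pads' length; the fingertips stand 22 mm ahead of it and the grasp point (between the pads) lies 3 mm ahead of it; z points along the fingers, y is the line along which they close (so a half turn about z gives the same grasp; the last joint's range is limited). The gripper opens to 85 mm and grips with 20 to 120 N. Pads are 22 mm wide; open, the fingers measure 114 mm over their backs; the gripper's body (76 mm by 85 mm) begins 54 mm behind the grasp point. The pads swing forward as they close: fully open they stand 13 mm farther back than shut.
Start: joints at [-83.428, 12.628, 87.462, -0, 79.91, -7.225], TCP at [0.149, -0.607, 0.253] pointing down, gripper open.
Joint ranges: [-170.65, 170.65], [-52.31, 119.04], [5.05, 147.46], [-71.25, 251.25], [11.57, 151.72], [-153.62, 153.62]. Speed limits (degrees/s): [147.25, 147.25, 172.46, 180, 180, 180].

INTERFACE

Orientations are given as a 3x3 rotation matrix whose columns are the frame's x, y, z axes.
In Python, from cell import arm, capture, order, finder gives the robot as it stands. The module is installed in compiled form; this text tells all that it offers.
- The arm moves only by the shell command python3 -m handwheel 'ROWS' [OPENING] [FORCE]. ROWS is JSON, a list that holds one entry, the list of rows, each a list of 6 numbers: the shift along the tool's x, y, z in m, then the turn, a rotation vector about the tool's x, y, z in rad. A call has 1 to 12 rows; each row shifts and turns the commanded pose from where the row before left it, along the tool's axes as they then stand; what a row does not reach is not made up. A row lasts 1/12 s, in which the tool goes at most 41.7 mm and 7.16 degrees, less where a joint would pass 70% of its speed; a pose out of reach is approached as far as the arm can. A call is refused whole if a number of a shift passes 0.0417 or a number of a turn 0.125, either way. A call with a gripper value outside its range is refused whole. OPENING is the opening, from 0 (shut) to 1 (fully open), set as the call begins (- or left out, the last holds). The fingers move at their own pace and stop on an object; FORCE is the grip in N (left out, the last holds). Time passes only in rows, so rows that do not move let the fingers close. It gives the time, the measured TCP pose, the force, the opening and the grip force at its end, in the units of the state.
- arm.state(): the state, without advancing time (a new reading comes with each control period).
- capture(name): name is "scene" or "top" or "wrist"; returns a dict with "frame" (480x640x3 uint8, red, green, blue), "z_map" (480x640 float32, m along the optical axis (not along the pixel's ray), 0 where there is no reading), "K" (3x3 intrinsics, pixels), "k1" (the pictures are not rectified: a ray, as slopes to the right and down, at radius r is drawn at 1 + k1 r^2 times it, then the intrinsics apply), "R" (3x3) and "t" (3): a world point X has camera coordinates R X + t; the wrist camera has in their place "hand_eye" (4x4, takes a point from camera to tool coordinates, whose origin is the TCP and whose axes are the flange's). Camera axes: x right, y down, z forward; pixel columns grow to the right and rows downward; lengths in m; the calibration is good to about 2 mm. A picture is of the moment at which its call begins: read the wrist's pose just before it.
- order.hand_in(): hands the job in; it is judged then, once.
Trained networks look in a picture, given as the dict that the camera call returned (one of the last four; its "shot" number tells which), for a name from the list of things; names that differ only in an ending like _2 or _b are one class to them, and where a whole thing is asked for, a point or a joint stands for the part that bears it (a point fixed in the world has none). Each returns a list of dicts, best first, with "score" (0 to 1); they miss things now and then, are a little off and sometimes report something else, mostly with a low value. They report only what shows in the picture. A call takes as long as a camera call. They do not tell look-alikes from the thing itself.
- finder.spot_in(label, picture): "bbox" ([left, top, right, bottom] in pixels, round what is visible of it).
- finder.silhouettes(label, picture): "mask" (480x640 bool, what is visible of it) and "bbox" ([left, top, right, bottom] in pixels, round what is visible of it).
The state is a dict: "time_s": time; "joints": joint angles; "qvel": joint speeds; "tau": joint torques, N m; "tcp_pos": TCP position; "tcp_rot": TCP orientation; "force": force on the tool from outside, world axes, zero at the start; "wrist_torque": the same for the moment, N m; "width": finger opening in m; "finger_force": force on a finger pad.
Only numpy, scipy, OpenCV 4.12 (cv2) and the standard library are available. Lean on these libraries where they do the work, as an engineer would, in place of code of your own. Each camera call takes 0.05 s, during which the arm holds its last target. There are 200 camera calls.

TASK

The wooden bar with the steel end is to hang level from a single hook, so we need its balance point. Without lifting it off the stand, push the bar along over the knife edge until it rests level on the edge by itself, neither end on the worktop; then, once it has stopped rocking untouched, lay the purple clothes peg flat and squarely across the bar, straight above the edge, to mark the spot, leaving the bar balanced. Do not disturb the other things.

Things in the scene. Friction and masses are not known exactly. Their poses are not given: they have to be found in the camera images.
- edge (a point): Fixed balancing stand, base plate 80x74x4 mm, with a blunt steel knife edge: a flat top 16 mm wide, 15 mm above the worktop. Origin: middle of that top; y along the edge, z up, x the line along which the bar slides; the bar's low end starts on the +x side.
- stand: The same stand, origin on the worktop under the edge, same axes. Two cheeks, 44 mm apart, 40 mm long along x, keep the bar straight; they rise 7 mm above the edge (3 mm below the top of the level bar).
- bar: Loose wooden bar, 180x40x10 mm, 0.11-0.18 kg, last 50 mm steel. It lies across the edge between the cheeks, tipped about 8 degrees, steel end down on the worktop. Origin: centre of the underside; x along the bar to the steel end, z out of its top. Its balance point is unknown: 5 to 35 mm from the middle towards the steel end.
- bar_mid (a point): Centre of the bar, 5 mm above its origin; axes as bar. Level on the edge, the bar's top is 25 mm above the worktop. It may rock for up to 7 seconds before it settles.
- bar_end (a point): Centre of the end face at the bar's steel end, 90 mm from the middle. Pushed here towards the stand's -x the bar gets steeper; a finger resting on it holds the end down by friction, so push a few mm, draw back 10 mm and look: freed, the bar rises level once its balance point is over the flat top (it tips the other way about 14 mm farther on). From the start this takes 10 to 65 mm.
- peg_mid (a point): Purple plastic clothes peg, a straight channel 72 mm long (its y axis), 15 mm wide (x), 12 mm high (z), 0.012 kg, lying on the worktop to the left of the stand. This point is its centre, 6 mm above its underside.
- peg: The same purple peg; origin at the centre of its underside.
- lemon: Bystander, in front of the oven: yellow lemon, 78x55x56 mm; leave alone. Origin under its centre.
- spoon: Bystander, in front of the oven, behind the lemon: steel teaspoon, 132x28x11 mm; leave alone. Origin under its centre.
- pea_tin: Bystander, left of the sink: short food tin, diameter 76, height 58 mm; leave alone. Origin under its centre.
- mug: Bystander, left of the sink, behind the tin: green mug, 92x132x100 mm; leave alone. Origin under its centre.
Not all that is in view belongs to the job. Several things have the shape of the peg; the one meant has the colours described above.

How it is judged:
By the outcome, as a careful person would: the job done as asked, in the order asked, and still so for the second after the job is handed in, with the robot touching nothing.
It also fails if it takes over 72 s, if anything falls off the work surface, if the arm or the gripper's body presses on something with over 40 N, if the wrist force passes 120 N, or if a joint passes its speed limit or range.

## Working session

There is one attempt and no reset: what is moved stays moved. The work goes in short steps, Python scripts to look and compute and a shell command to move; the robot and the scene stay as the last step left them, time stands still between calls to the robot, and variables do not carry over. Pictures are saved under pics/ and viewed, at most 10 in all, crops included, and the job is handed in when it is done.

```bash
mkdir -p pics; cat > h.py <<'E'
import numpy as np, cv2
from cell import arm, capture, order, finder
def cam(c, st=None):
    if "R" in c: return np.array(c["R"]), np.array(c["t"])
    H=np.array(c["hand_eye"]); T=np.eye(4); T[:3,:3]=st["tcp_rot"]; T[:3,3]=st["tcp_pos"]
    W=np.linalg.inv(T@H); return W[:3,:3],W[:3,3]
def ray(c,uv):
    K=np.array(c["K"]); return cv2.undistortPoints(np.array(uv,float).reshape(-1,1,2),K,np.array([c["k1"],0,0,0.])).reshape(-1,2)
def world_z(c,uv,z,st=None):
    R,t=cam(c,st); d=np.c_[ray(c,uv),np.ones(len(uv))]@R; o=-R.T@t
    return o+d*((z-o[2])/d[:,2])[:,None]
def world_d(c,uv,st=None):
    R,t=cam(c,st); uv=np.array(uv); n=ray(c,uv)
    z=c["z_map"][uv[:,1].astype(int),uv[:,0].astype(int)]
    return (np.c_[n,np.ones(len(n))]*z[:,None]-t)@R
def proj(c,P,st=None):
    R,t=cam(c,st); P=np.atleast_2d(P)
    return cv2.projectPoints(P,cv2.Rodrigues(R)[0],t,np.array(c["K"]),np.array([c["k1"],0,0,0.]))[0].reshape(-1,2)
def save(c,n,box=None,s=1):
    f=c["frame"][:,:,::-1]
    if box: f=f[box[1]:box[3],box[0]:box[2]]
    cv2.imwrite("pics/"+n,cv2.resize(f,None,fx=s,fy=s,interpolation=cv2.INTER_CUBIC))
E
python3 - <<'E'
from h import *
s=arm.state(); print(s)
for n in("scene","top"):
    c=capture(n); save(c,n+".png")
    R,t=cam(c); print(n,-R.T@t, R.round(2).tolist())
    for l in("peg","bar","stand"):
        for d in finder.silhouettes(l,c):
            m=d["mask"]; v,u=np.nonzero(m); P=world_d(c,np.c_[u,v]); col=c["frame"][m].mean(0)
            print(l,round(d["score"],2),np.round(d["bbox"]),np.median(P,0).round(3),P.min(0).round(3),P.max(0).round(3),col.round())
E
```

```text
{'time_s': 0.0, 'joints': array([-8.34292753e+01,  1.26773942e+01,  8.75234427e+01,  9.87094825e-04,
        7.99106053e+01, -7.22573565e+00]), 'qvel': array([ 0.03209544, -0.01373354, -0.04225605,  0.07516565,  0.06309654,
        0.04527144]), 'tau': array([ 8.13311658e-05, -4.96893096e+01, -3.89399636e+01, -2.23410434e-04,
        1.10668904e-02, -5.71742248e-05]), 'tcp_pos': array([ 0.14897649, -0.60642219,  0.25219738]), 'tcp_rot': array([[ 9.71149765e-01,  2.38470317e-01, -2.05719048e-04],
       [ 2.38470263e-01, -9.71147874e-01,  1.93419746e-03],
       [ 2.61465067e-04, -1.92745329e-03, -9.99998108e-01]]), 'force': array([-0.35445614,  0.19681951,  0.85720464]), 'wrist_torque': array([-0.03448351,  0.01308175, -0.01104997]), 'finger_force': 0.0, 'width': 0.08565026004173897}
scene [0.22034496 0.67188468 0.55303263] [[-0.84, -0.54, 0.02], [-0.34, 0.49, -0.8], [0.43, -0.68, -0.6]]
peg 0.72 [247. 380. 290. 415.] [0.48  0.369 0.008] [ 0.22   0.355 -0.004] [0.521 0.672 0.553] [196. 199. 191.]
peg 0.67 [120. 244. 188. 334.] [0.698 0.34  0.069] [ 0.22   0.225 -0.002] [0.867 0.672 0
[... 316 characters left out ...]
3] [0.497 0.672 0.553] [110.  91. 131.]
stand 0.21 [122. 242. 187. 333.] [0.698 0.34  0.069] [ 0.22   0.215 -0.002] [0.857 0.672 0.553] [81. 88. 61.]
top [0.47763574 0.09345028 1.22172196] [[0.0, -1.0, -0.01], [-1.0, -0.0, -0.1], [0.1, 0.01, -1.0]]
peg 0.76 [183. 274. 191. 314.] [0.483 0.367 0.01 ] [ 0.449  0.093 -0.005] [0.522 0.377 1.222] [202. 201. 194.]
peg 0.54 [244. 292. 260. 314.] [0.469 0.239 0.01 ] [ 0.445  0.226 -0.005] [0.495 0.253 0.018] [116.  85. 145.]
bar 0.76 [379. 286. 467. 324.] [ 0.47  -0.1    0.022] [ 0.433 -0.189 -0.004] [0.508 0.093 1.222] [211. 179. 138.]
stand 0.61 [387. 283. 432. 326.] [ 0.451 -0.076  0.005] [ 0.424 -0.119 -0.004] [0.508 0.093 1.222] [218. 218. 216.]
```

View pics/scene.png

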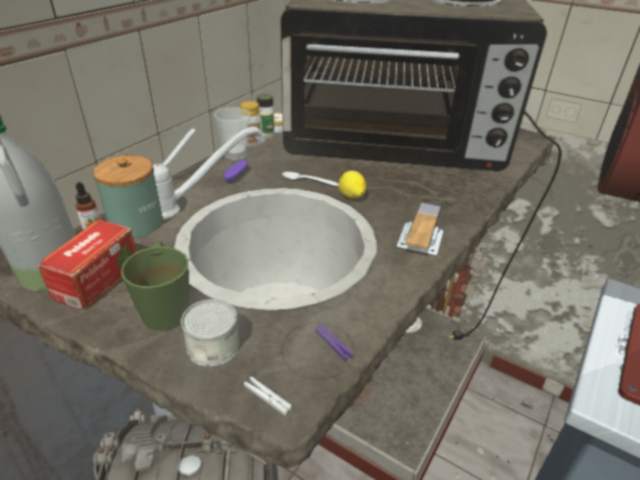

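View pics/top.png

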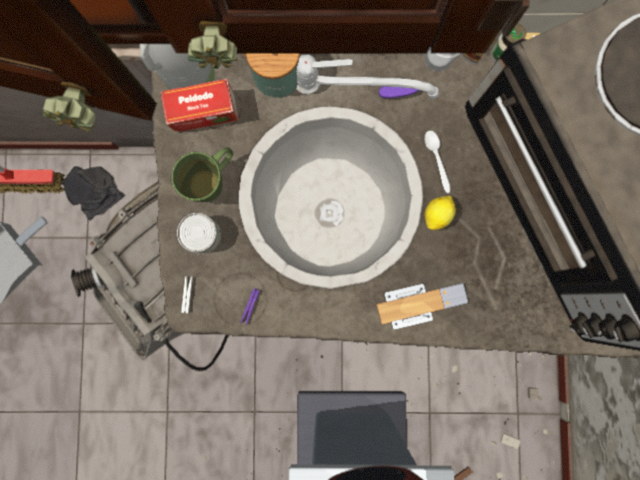

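The purple peg is at scene (334,341) / top (251,306). Its look-alike is the white peg at scene (267,394) / top (187,294). There is also a purple thing by the tap at top (397,91), which isn't peg-shaped. The bar runs from top (378,313) to the steel end at (467,293). I'll move towards the steel end and look from close by.

```bash
python3 -m handwheel '[[[0.03,-0.022,0,0,0,0],[0.03,-0.022,0,0,0,0],[0.03,-0.022,0,0,0,0],[0.03,-0.022,0,0,0,0],[0.03,-0.022,0,0,0,0],[0.03,-0.022,0,0,0,0],[0.03,-0.022,0,0,0,0],[0.03,-0.022,0,0,0,0],[0.03,-0.022,0,0,0,0],[0.03,-0.022,0,0,0,0],[0.03,-0.022,0,0,0,0],[0.03,-0.022,0,0,0,0]]]' 0
python3 - <<'E'
from h import *
t=capture("top"); save(t,"pegcrop.png",(160,260,290,340),5)
st=arm.state(); print(st["tcp_pos"],st["time_s"])
c=capture("wrist"); save(c,"w1.png"); print(np.array(c["hand_eye"]).round(3))
np.save("w1.npy",{"c":{k:c[k] for k in c},"st":st},allow_pickle=True)
for l in("bar","stand"):
  for d in finder.silhouettes(l,c):
    m=d["mask"]; v,u=np.nonzero(m); P=world_d(c,np.c_[u,v],st); print(l,d["score"],d["bbox"],np.median(P,0).round(3),P.min(0).round(3),P.max(0).round(3))
E
```

```text
time_s: 1.4
tcp_pos: [0.4366, -0.2632, 0.2537]
tcp_rot: [[0.971, 0.238, 0.001], [0.238, -0.971, -0.001], [0.001, 0.001, -1.0]]
force: [-0.4, -0.7, 0.1]
width: -0.0002
finger_force: 0.0
[ 0.44013933 -0.25824252  0.25369319] 1.45
[[-0.    -0.966 -0.26   0.066]
 [ 1.    -0.    -0.001  0.001]
 [ 0.001 -0.26   0.966 -0.12 ]
 [ 0.     0.     0.     1.   ]]
bar 0.95 [84.7, 128.0, 271.5, 170.7] [ 0.469 -0.1    0.022] [ 0.421 -0.244 -0.002] [0.51  0.01  0.374]
stand 0.64 [123.7, 115.6, 203.1, 189.3] [ 0.48  -0.082  0.004] [ 0.419 -0.244 -0.001] [ 0.507 -0.028  0.374]
```

View pics/w1.png

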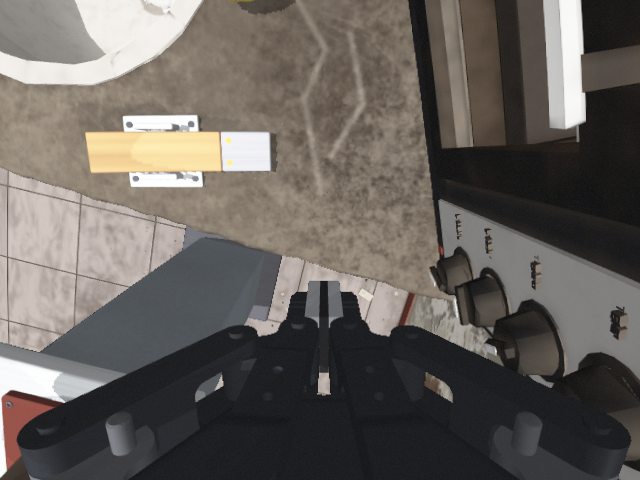

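View pics/pegcrop.png

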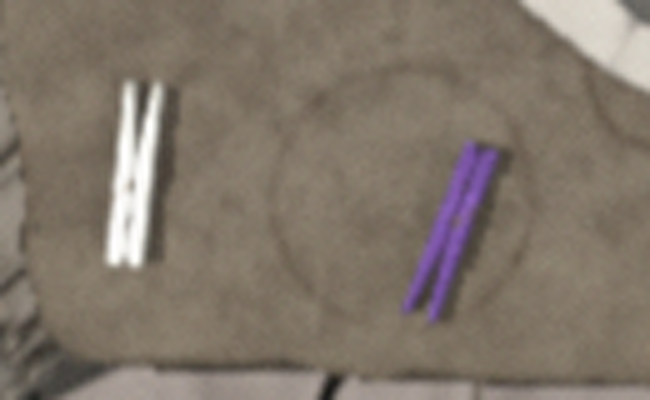

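Wrist view: the stand plate covers (123,115)-(203,188), and the bar runs from its wooden end at (86,152) to the steel end face at (270,151). The enlarged crop confirms the purple peg, right of the white one. Next I'll measure the corners with the arm stationary.

```bash
python3 - <<'E'
from h import *
def rect(mask):
    r=cv2.minAreaRect(np.column_stack(np.nonzero(mask)[::-1]).astype(np.float32)); return cv2.boxPoints(r)
arm.state(); capture("wrist"); 
st=arm.state(); c=capture("wrist"); t=capture("top"); print(st["tcp_pos"])
for n,cc,s in(("wrist",c,st),("top",t,None)):
    f=cc["frame"].astype(int); hsv=cv2.cvtColor(cc["frame"],cv2.COLOR_RGB2HSV)
    R=np.zeros(f.shape[:2],bool)
    b=[75,105,285,200] if n=="wrist" else [370,275,475,335]
    R[b[1]:b[3],b[0]:b[2]]=1
    wood=R&(hsv[...,1]>90)&(hsv[...,2]>150)
    P=rect(wood); print(n,"wood px",P.round(1).tolist())
    plate=R&(hsv[...,1]<28)&(hsv[...,2]>190)
    k,lab,stt,cen=cv2.connectedComponentsWithStats(plate.astype(np.uint8))
    for i in range(1,k):
        if stt[i,4]>60: print(" comp",stt[i],cen[i].round(1), world_z(cc,[cen[i]],0.004,s).round(4).tolist(), world_z(cc,rect(lab==i),0.004,s)[:,:2].round(4).tolist())
    for z in (0.0,0.01,0.02,.03): print(" wood",z,world_z(cc,P,z,s)[:,:2].round(4).tolist())
    if n=="wrist":
        for d in finder.silhouettes("bar",cc)[:1]:
            P=rect(d["mask"]); print("bar px",P.round(1).tolist()); print(world_z(cc,P,.01,s).round(4).tolist(),world_z(cc,P,.03,s).round(4).tolist())
            for u in range(92,268,16): print(u,world_d(cc,[[u,152]],s)[0].round(4))
    else:
        m=(hsv[...,0]>125)&(hsv[...,0]<150)&(hsv[...,1]>90); m[:260]=0; m[:, :200]=0; m[:,290:]=0
        print("peg",world_z(cc,rect(m),.012).round(4).tolist(), world_z(cc,rect(m),.012).mean(0))
E
```

```text
[ 0.43561537 -0.26481718  0.25335562]
wrist wood px [[77.0, 124.0], [224.0, 124.0], [224.0, 165.0], [77.0, 165.0]]
 comp [115 108  76  16 950] [151.6 114.8] [[0.4918, -0.0691, 0.004]] [[0.4899, -0.0303], [0.5074, -0.1074], [0.4928, -0.1097], [0.475, -0.0319]]
 comp [ 214  124   50   40 1834] [239.3 143.9] [[0.484, -0.1635, 0.004]] [[0.4975, -0.1343], [0.5092, -0.1836], [0.4706, -0.1915], [0.4584, -0.1408]]
 comp [123 165  73  16 974] [159.4 173. ] [[0.4343, -0.0849, 0.004]] [[0.4337, -0.0448], [0.4516, -0.1214], [0.436, -0.1237], [0.4176, -0.0465]]
 wood 0.0 [[0.4646, 0.0115], [0.4999, -0.1432], [0.4584, -0.1505], [0.4212, 0.0083]]
 wood 0.01 [[0.4655, 0.0045], [0.4999, -0.1461], [0.4595, -0.1532], [0.4233, 0.0014]]
 wood 0.02 [[0.4665, -0.0025], [0.4999, -0.149], [0.4606, -0.1559], [0.4254, -0.0055]]
 wood 0.03 [[0.4674, -0.0095], [0.4999, -0.1518], [0.4617, -0.1585], [0.4275, -0.0124]]
bar px [[76.9000015258789, 124.0999984741211], [263.5, 121.0999984741211], [264.20001220703125, 163.10000610351562], [77.5999984741211, 166.1999969482422]]
[[0.4654, 0.0046, 0.01], [0.512, -0.1846, 0
[... 880 characters left out ...]
4973, -0.138], [0.5085, -0.1826], [0.4727, -0.1908], [0.4614, -0.1463]]
 comp [392 313  41  16 289] [411.4 320.9] [[0.4346, -0.0808, 0.004]] [[0.4335, -0.041], [0.4525, -0.1188], [0.4371, -0.1223], [0.4182, -0.0446]]
 wood 0.0 [[0.4681, -0.0111], [0.5024, -0.1471], [0.4618, -0.1565], [0.4276, -0.021]]
 wood 0.01 [[0.4682, -0.0102], [0.5022, -0.1451], [0.4619, -0.1544], [0.428, -0.02]]
 wood 0.02 [[0.4682, -0.0094], [0.502, -0.1431], [0.462, -0.1524], [0.4284, -0.0191]]
 wood 0.03 [[0.4683, -0.0085], [0.5018, -0.1412], [0.4622, -0.1503], [0.4289, -0.0181]]
peg [[0.4339, 0.2576, 0.012], [0.4985, 0.2342, 0.012], [0.4938, 0.2215, 0.012], [0.4293, 0.245, 0.012]] [0.46385532 0.23957057 0.012     ]
```

```bash
cat >> h.py <<'E'
E0=np.array([0.4632,-0.0758]); X=np.array([0.236,-0.9717]); Y=np.array([0.9717,0.236])
def tilt():
    """bar pitch: heights along stand x from top and scene depth"""
    for n in("top","scene"):
        c=capture(n); b={"top":(340,270,480,340),"scene":(390,190,460,260)}[n]
        u,v=np.meshgrid(np.arange(b[0],b[2]),np.arange(b[1],b[3])); uv=np.c_[u.ravel(),v.ravel()]
        P=world_d(c,uv); q=P[:,:2]-E0; x=q@X; y=q@Y; col=c["frame"][uv[:,1],uv[:,0]].astype(int)
        wood=(col[:,0]-col[:,2]>35)
        ok=wood&(abs(y)<.022)&(P[:,2]>.005)&(P[:,2]<.07)&(abs(x)<.16)
        if ok.sum()<20: print(n,"few"); continue
        for _ in range(2):
            k=np.polyfit(x[ok],P[ok,2],1); ok&=abs(P[:,2]-np.polyval(k,x))<.006
        print(n,"tilt deg %.1f"%-np.degrees(np.arctan(k[0])),"top z at edge %.4f"%k[1],"wood x %.3f..%.3f"%tuple(np.percentile(x[ok],[1,99])),"y mean %.4f"%y[ok].mean(),ok.sum())
    s=arm.state(); q=s["tcp_pos"][:2]-E0; print("t %.2f"%s["time_s"],"tcp stand x %.4f y %.4f z %.4f"%(q@X,q@Y,s["tcp_pos"][2]),"F",s["force"].round(1))
E
python3 -m handwheel '[[[0.009,-0.0027,0.03,0,0,0],[0.009,-0.0027,0.03,0,0,0],[0.009,-0.0027,0.03,0,0,0],[0.009,-0.0027,0.03,0,0,0],[0.009,-0.0027,0.03,0,0,0],[0.009,-0.0027,0.03,0,0,0],[0.009,-0.0027,0.03,0,0,0],[0.008,-0.0027,0.007,0,0,0],[0,0,0.006,0,0,0],[0,0,0,0,0,0],[0,0,0,0,0,0]]]' 0
python3 -c "
from h import *
tilt()"
```

```text
time_s: 2.72
tcp_pos: [0.5001, -0.228, 0.0317]
tcp_rot: [[0.971, 0.238, 0.001], [0.238, -0.971, -0.001], [0.001, 0.001, -1.0]]
force: [0.7, -0.1, 0.1]
width: 0.0001
finger_force: 0.0
top tilt deg 7.9 top z at edge 0.0260 wood x -0.063..0.072 y mean 0.0016 1329
scene tilt deg 7.4 top z at edge 0.0232 wood x -0.065..0.063 y mean -0.0021 736
t 2.82 tcp stand x 0.1568 y 0.0003 z 0.0324 F [-0.2 -0.1 -0.6]
```

```bash
python3 -m handwheel '[[[0,-0.006,0.004,0,0,0],[0,-0.007,0.002,0,0,0],[0,-0.006,0,0,0,0],[0,-0.004,0,0,0,0],[0,-0.004,0,0,0,0],[0,-0.004,0,0,0,0],[0,-0.003,0,0,0,0],[0,-0.003,0,0,0,0],[0,-0.003,0,0,0,0],[0,-0.003,0,0,0,0],[0,-0.003,0,0,0,0],[0,0,0,0,0,0]]]'
python3 -c "
from h import *
tilt()"
```

```text
time_s: 3.82
tcp_pos: [0.4884, -0.1817, 0.0243]
tcp_rot: [[0.971, 0.239, -0.0], [0.239, -0.971, 0.0], [-0.0, -0.0, -1.0]]
force: [-0.2, 1.1, -0.4]
width: 0.0001
finger_force: 0.1
top tilt deg 9.8 top z at edge 0.0262 wood x -0.081..0.053 y mean 0.0014 1324
scene tilt deg 9.0 top z at edge 0.0237 wood x -0.084..0.045 y mean -0.0022 742
t 3.92 tcp stand x 0.1091 y -0.0005 z 0.0243 F [ 0.8 -0.7  0.4]
```

```bash
python3 -m handwheel '[[[0,0.004,-0.001,0,0,0],[0,0.008,0,0,0,0],[0,0,0,0,0,0],[0,0,0,0,0,0],[0,0,0,0,0,0],[0,0,0,0,0,0],[0,0,0,0,0,0],[0,0,0,0,0,0]]]'
python3 -c "
from h import *
tilt()"
```

```text
time_s: 4.58
tcp_pos: [0.4913, -0.1937, 0.0253]
tcp_rot: [[0.971, 0.239, -0.0], [0.239, -0.971, 0.0], [-0.0, -0.0, -1.0]]
force: [0.3, -0.2, -0.2]
width: -0.0
finger_force: 0.0
top tilt deg 9.5 top z at edge 0.0263 wood x -0.082..0.053 y mean 0.0015 1328
scene tilt deg 8.9 top z at edge 0.0238 wood x -0.084..0.045 y mean -0.0023 739
t 4.68 tcp stand x 0.1212 y -0.0005 z 0.0253 F [ 0.3 -0.3  0.8]
```

```bash
python3 -m handwheel '[[[0,-0.006,0,0,0,0],[0,-0.006,0,0,0,0],[0,-0.003,0,0,0,0],[0,-0.002,0,0,0,0],[0,0,0,0,0,0],[0,0.005,0,0,0,0],[0,0.007,0,0,0,0],[0,0,0,0,0,0],[0,0,0,0,0,0],[0,0,0,0,0,0],[0,0,0,0,0,0],[0,0,0,0,0,0]]]'
python3 -c "
from h import *
tilt()"
```

```text
time_s: 5.68
tcp_pos: [0.49, -0.1888, 0.0251]
tcp_rot: [[0.971, 0.238, -0.0], [0.238, -0.971, 0.0], [-0.0, -0.0, -1.0]]
force: [0.6, -0.3, -1.0]
width: -0.0004
finger_force: 0.0
top tilt deg 9.8 top z at edge 0.0261 wood x -0.082..0.053 y mean 0.0014 1322
scene tilt deg 9.1 top z at edge 0.0237 wood x -0.084..0.047 y mean -0.0023 740
t 5.78 tcp stand x 0.1162 y -0.0005 z 0.0252 F [ 0.8 -0.2  0.1]
```

```bash
python3 -m handwheel '[[[0,-0.008,0,0,0,0],[0,-0.006,0,0,0,0],[0,-0.003,0,0,0,0],[0,0,0,0,0,0],[0,0,0,0,0,0],[0,0,0,0,0,0]]]'
python3 -m handwheel '[[[0,0.006,0,0,0,0],[0,0.006,0,0,0,0],[0,0,0,0,0,0],[0,0,0,0,0,0],[0,0,0,0,0,0],[0,0,0,0,0,0],[0,0,0,0,0,0],[0,0,0,0,0,0]]]'
python3 -c "
from h import *
tilt()"
```

```text
time_s: 6.28
tcp_pos: [0.4864, -0.172, 0.0256]
tcp_rot: [[0.971, 0.239, 0.0], [0.239, -0.971, 0.001], [0.0, -0.001, -1.0]]
force: [1.1, 2.0, 4.2]
width: 0.0
finger_force: 2.3
time_s: 6.95
tcp_pos: [0.4889, -0.184, 0.0252]
tcp_rot: [[0.971, 0.239, -0.0], [0.239, -0.971, 0.0], [-0.0, -0.0, -1.0]]
force: [0.5, -0.5, 0.4]
width: 0.0004
finger_force: 0.0
top tilt deg 10.3 top z at edge 0.0264 wood x -0.087..0.048 y mean 0.0014 1325
scene tilt deg 9.7 top z at edge 0.0238 wood x -0.089..0.039 y mean -0.0022 726
t 7.05 tcp stand x 0.1112 y -0.0005 z 0.0253 F [-0.6  0.1  0.2]
```

```bash
python3 -m handwheel '[[[0,-0.008,0,0,0,0],[0,-0.006,0,0,0,0],[0,-0.003,0,0,0,0],[0,0,0,0,0,0],[0,0,0,0,0,0],[0,0,0,0,0,0]]]'
python3 -m handwheel '[[[0,0.006,0,0,0,0],[0,0.006,0,0,0,0],[0,0,0,0,0,0],[0,0,0,0,0,0],[0,0,0,0,0,0],[0,0,0,0,0,0],[0,0,0,0,0,0],[0,0,0,0,0,0]]]'
python3 -c "
from h import *
tilt()"
```

```text
time_s: 7.55
tcp_pos: [0.4852, -0.1672, 0.0256]
tcp_rot: [[0.971, 0.239, 0.0], [0.239, -0.971, 0.001], [0.0, -0.0, -1.0]]
force: [0.3, 2.4, 4.8]
width: -0.0003
finger_force: 2.2
time_s: 8.22
tcp_pos: [0.4877, -0.1791, 0.0252]
tcp_rot: [[0.971, 0.239, -0.0], [0.239, -0.971, 0.0], [-0.0, -0.0, -1.0]]
force: [-0.4, -0.3, -0.0]
width: 0.0002
finger_force: 0.0
top tilt deg 11.1 top z at edge 0.0264 wood x -0.092..0.042 y mean 0.0013 1332
scene tilt deg 10.3 top z at edge 0.0241 wood x -0.094..0.039 y mean -0.0023 736
t 8.32 tcp stand x 0.1062 y -0.0005 z 0.0253 F [ 0.3 -0.3  0.9]
```

```bash
python3 -m handwheel '[[[0,-0.008,0,0,0,0],[0,-0.006,0,0,0,0],[0,-0.003,0,0,0,0],[0,0,0,0,0,0],[0,0,0,0,0,0],[0,0,0,0,0,0]]]'
python3 -m handwheel '[[[0,0.006,0,0,0,0],[0,0.006,0,0,0,0],[0,0,0,0,0,0],[0,0,0,0,0,0],[0,0,0,0,0,0],[0,0,0,0,0,0],[0,0,0,0,0,0],[0,0,0,0,0,0]]]'
python3 -c "
from h import *
tilt()"
```

```text
time_s: 8.82
tcp_pos: [0.484, -0.1623, 0.0256]
tcp_rot: [[0.971, 0.239, 0.0], [0.239, -0.971, 0.001], [0.0, -0.001, -1.0]]
force: [0.0, 2.3, 4.9]
width: -0.0004
finger_force: 2.0
time_s: 9.48
tcp_pos: [0.4865, -0.1742, 0.0252]
tcp_rot: [[0.971, 0.239, -0.0], [0.239, -0.971, 0.0], [-0.0, -0.0, -1.0]]
force: [-0.3, 0.6, -0.2]
width: 0.0001
finger_force: 0.0
top tilt deg 12.0 top z at edge 0.0265 wood x -0.097..0.037 y mean 0.0014 1329
scene tilt deg 11.1 top z at edge 0.0243 wood x -0.099..0.029 y mean -0.0023 715
t 9.58 tcp stand x 0.1012 y -0.0005 z 0.0253 F [0.1 0.2 0.4]
```

```bash
python3 -m handwheel '[[[0,-0.008,0,0,0,0],[0,-0.006,0,0,0,0],[0,-0.003,0,0,0,0],[0,0,0,0,0,0],[0,0,0,0,0,0],[0,0,0,0,0,0]]]'
python3 -m handwheel '[[[0,0.006,0,0,0,0],[0,0.006,0,0,0,0],[0,0,0,0,0,0],[0,0,0,0,0,0],[0,0,0,0,0,0],[0,0,0,0,0,0],[0,0,0,0,0,0],[0,0,0,0,0,0]]]'
python3 -c "
from h import *
tilt()"
```

```text
time_s: 10.08
tcp_pos: [0.4828, -0.1574, 0.0256]
tcp_rot: [[0.971, 0.239, 0.0], [0.239, -0.971, 0.001], [0.0, -0.001, -1.0]]
force: [-0.4, 1.5, 4.0]
width: -0.0005
finger_force: 1.9
time_s: 10.75
tcp_pos: [0.4853, -0.1694, 0.0252]
tcp_rot: [[0.971, 0.239, -0.0], [0.239, -0.971, 0.0], [-0.0, -0.0, -1.0]]
force: [0.4, -0.6, -0.2]
width: -0.0001
finger_force: 0.0
top tilt deg 9.4 top z at edge 0.0260 wood x -0.103..0.033 y mean 0.0014 1337
scene tilt deg 5.5 top z at edge 0.0234 wood x -0.107..0.024 y mean -0.0022 857
t 10.85 tcp stand x 0.0962 y -0.0005 z 0.0253 F [ 0.3 -0.3 -0.5]
```

```bash
python3 -m handwheel '[[[0,0.015,0,0,0,0],[0,0.01,-0.01,0,0,0],[0,0,-0.035,0,0,0],[0,0,-0.035,0,0,0],[0,0,-0.035,0,0,0],[0,0,-0.035,0,0,0],[0,0,-0.03,0,0,0]]]'
python3 -c "
from h import *
tilt()"
python3 -m handwheel '[[[0.0064,-0.0356,0,0,0,0],[0.0064,-0.0356,0,0,0,0],[0.0064,-0.0356,0,0,0,0],[0.0064,-0.0356,0,0,0,0],[0.0064,-0.0356,0,0,0,0],[0.0064,-0.0356,0,0,0,0],[0.0064,-0.0356,0,0,0,0],[0.0064,-0.0356,0,0,0,0],[0.0064,-0.0356,0,0,0,0],[0.0064,-0.0356,0,0,0,0],[0.0064,-0.0356,0,0,0,0],[0.0064,-0.0356,0,0,0,0]]]' 0.5
python3 -m handwheel '[[[0,0,0.01,0,0,0.1176],[0,0,0.01,0,0,0.1176],[0,0,0.01,0,0,0.1176],[0,0,0.01,0,0,0.1176],[0,0,0.01,0,0,0.1176],[0,0,0,0,0,0],[0,0,0,0,0,0],[0,0,0,0,0,0]]]'
python3 - <<'E'
from h import *
tilt()
st=arm.state(); c=capture("wrist"); save(c,"w2.png"); print(st["tcp_pos"],st["tcp_rot"].round(3).tolist())
hsv=cv2.cvtColor(c["frame"],cv2.COLOR_RGB2HSV)
m=((hsv[...,0]>125)&(hsv[...,0]<150)&(hsv[...,1]>90)).astype(np.uint8)
k,lab,s,cen=cv2.connectedComponentsWithStats(m)
m=m>0; v,u=np.nonzero(m); print(u.min(),u.max(),v.min(),v.max(),s[1:][s[1:,4]>50].tolist())
b=cv2.boxPoints(cv2.minAreaRect(np.c_[u,v].astype(np.float32))); W=world_z(c,b,.011,st); print(b.round().tolist(),W.round(4).tolist(),W.mean(0))
P=world_d(c,np.c_[u,v],st); print("z",np.percentile(P[:,2],[5,50,95]).round(4))
E
```

```text
time_s: 11.43
tcp_pos: [0.492, -0.1951, 0.2092]
tcp_rot: [[0.971, 0.238, 0.003], [0.238, -0.971, -0.002], [0.002, 0.002, -1.0]]
force: [0.8, -1.0, 0.5]
width: 0.0001
finger_force: 0.0
top tilt deg -1.7 top z at edge 0.0251 wood x -0.105..0.030 y mean 0.0014 1361
scene tilt deg 2.9 top z at edge 0.0227 wood x -0.107..0.024 y mean -0.0019 885
t 11.53 tcp stand x 0.1250 y 0.0023 z 0.2132 F [ 0.6  0.1 -0. ]
time_s: 12.53
tcp_pos: [0.4642, 0.2407, 0.2054]
tcp_rot: [[0.971, 0.238, 0.0], [0.238, -0.971, -0.0], [0.0, 0.0, -1.0]]
force: [1.2, -0.4, -0.5]
width: 0.0429
finger_force: 0.0
time_s: 13.2
tcp_pos: [0.4647, 0.2392, 0.1558]
tcp_rot: [[0.941, -0.337, 0.001], [-0.337, -0.941, 0.0], [0.0, -0.0, -1.0]]
force: [0.0, 0.2, 0.7]
width: 0.0425
finger_force: 0.0
top tilt deg 3.2 top z at edge 0.0254 wood x -0.105..0.032 y mean 0.0013 1347
scene tilt deg 5.2 top z at edge 0.0234 wood x -0.106..0.021 y mean -0.0021 851
t 13.30 tcp stand x -0.3059 y 0.0759 z 0.1562 F [-0.3 -0.2  0.8]
[0.46479796 0.23937607 0.15621059] [[0.941, -0.339, 0.001], [-0.339, -0.941, 0.0], [0.001, -0.001, -1.0]]
317 393 192 343 [[317, 192, 8, 88, 527], [326, 192, 8, 38, 238], [326, 228, 7, 52, 255]]
[[287.0, 204.0], [330.0, 187.0], [393.0, 343.0], [350.0, 360.0]] [[0.4973, 0.2572, 0.011], [0.4986, 0.221, 0.011], [0.3522, 0.2144, 0.011], [0.3485, 0.2557, 0.011]] [0.42414059 0.23705819 0.011     ]
z [0.0095 0.0106 0.0117]
```

View pics/w2.png

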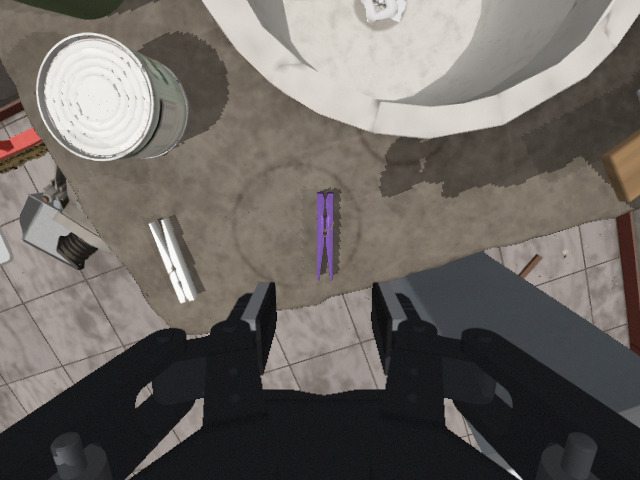

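The wrist view shows the purple peg at (317-334, 192-279), lined up with the jaws, with the white one apart at (172,260). Its top measures about 11 mm, which fits the text.

```bash
python3 - <<'E'
from h import *
capture("wrist"); st=arm.state(); c=capture("wrist")
hsv=cv2.cvtColor(c["frame"],cv2.COLOR_RGB2HSV)
m=((hsv[...,0]>125)&(hsv[...,0]<150)&(hsv[...,1]>90)); m[300:]=0; m[:150]=0
v,u=np.nonzero(m); a,b,cc,d=u.min(),v.min(),u.max()+1,v.max()+1; print(a,b,cc,d)
W=world_z(c,[[(a+cc)/2,b],[(a+cc)/2,d],[a,(b+d)/2],[cc,(b+d)/2]],.011,st); R=st["tcp_rot"]
print(((W-st["tcp_pos"])@R).round(4).tolist()); C=W[:2].mean(0); print(C,(C-st["tcp_pos"])@R)
k=np.polyfit(v,u,1); print("skew deg",np.degrees(np.arctan(k[0])))
tilt()
E
```

```text
317 192 334 280
[[0.0341, 0.0024, 0.1451], [-0.0385, 0.0025, 0.145], [-0.0009, -0.0043, 0.1451], [-0.0009, 0.0092, 0.1451]]
[0.46192062 0.23795027 0.011     ] [-0.00218444  0.00243489  0.14508336]
skew deg -0.3122808566431278
top tilt deg 0.1 top z at edge 0.0250 wood x -0.105..0.031 y mean 0.0013 1350
scene tilt deg -1.9 top z at edge 0.0227 wood x -0.098..0.021 y mean -0.0017 884
t 13.55 tcp stand x -0.3060 y 0.0755 z 0.1557 F [-0.5 -0.3 -0. ]
```

```bash
python3 -m handwheel '[[[-0.001,0.0012,0.03,0,0,0],[-0.001,0.0012,0.03,0,0,0],[0,0,0.03,0,0,0],[0,0,0.03,0,0,0],[0,0,0.006,0,0,0],[0,0,0.0045,0,0,0],[0,0,0,0,0,0],[0,0,0,0,0,0],[0,0,0,0,0,0]]]'
python3 -m handwheel '[[[0,0,0,0,0,0],[0,0,0,0,0,0],[0,0,0,0,0,0],[0,0,0,0,0,0],[0,0,0,0,0,0],[0,0,0,0,0,0]]]' 0 20
```

```text
time_s: 14.3
tcp_pos: [0.4631, 0.2384, 0.0269]
tcp_rot: [[0.94, -0.34, 0.003], [-0.34, -0.94, 0.001], [0.003, -0.002, -1.0]]
force: [-0.3, -0.0, -0.1]
width: 0.0428
finger_force: 0.0
time_s: 14.8
tcp_pos: [0.4623, 0.2382, 0.0261]
tcp_rot: [[0.94, -0.34, 0.002], [-0.34, -0.94, 0.001], [0.002, -0.001, -1.0]]
force: [-1.1, -0.2, 7.0]
width: 0.0141
finger_force: 21.6
```

```bash
python3 -m handwheel '[[[0,0,-0.005,0,0,0],[0,0,-0.02,0,0,0],[0,0,-0.035,0,0,0],[0,0,-0.035,0,0,0],[0,0,-0.025,0,0,0],[0,0,0,0,0,0],[0,0,0,0,0,0]]]'
python3 - <<'E'
from h import *
st=arm.state(); c=capture("wrist"); save(c,"w3.png",(200,200,440,400),3)
hsv=cv2.cvtColor(c["frame"],cv2.COLOR_RGB2HSV)
m=((hsv[...,0]>125)&(hsv[...,0]<150)&(hsv[...,1]>90)); v,u=np.nonzero(m)
H=np.array(c["hand_eye"]); n=ray(c,np.c_[u,v]); z=c["z_map"][v,u]; Pc=np.c_[n,np.ones(len(n))]*z[:,None]; Pt=Pc@H[:3,:3].T+H[:3,3]
ok=(z>0)&(z<.2); print(ok.sum(),Pt[ok].min(0).round(4),Pt[ok].max(0).round(4)); A=Pt[ok]; k=np.polyfit(A[:,0],A[:,2],1); print("pitch",np.degrees(np.arctan(k[0])),k[1]," skew",np.degrees(np.arctan(np.polyfit(A[:,0],A[:,1],1)[0])))
tilt()
E
```

```text
time_s: 15.38
tcp_pos: [0.4627, 0.2383, 0.1471]
tcp_rot: [[0.94, -0.34, 0.004], [-0.34, -0.94, 0.001], [0.004, -0.003, -1.0]]
force: [-0.1, -0.2, -0.3]
width: 0.0138
finger_force: 20.8
3437 [-0.0359 -0.0062 -0.0763] [0.0357 0.0083 0.0244]
pitch 0.6485241570919366 0.015574794769165599  skew 0.2891377462486536
top tilt deg -1.2 top z at edge 0.0251 wood x -0.105..0.031 y mean 0.0013 1350
scene tilt deg 0.5 top z at edge 0.0224 wood x -0.103..0.021 y mean -0.0018 872
t 15.53 tcp stand x -0.3051 y 0.0710 z 0.1433 F [-0.4 -0.7 -0.7]
```

View pics/w3.png

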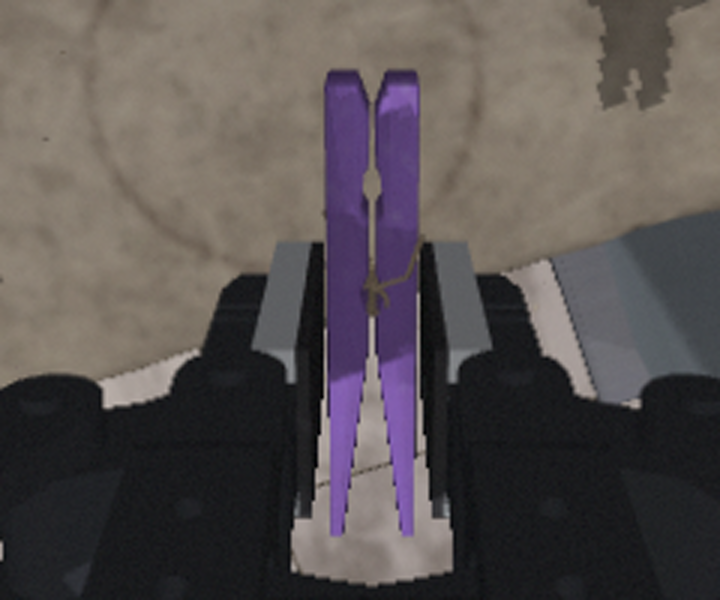

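The peg is held centred and square, with its underside about 26 mm below the TCP. I'll carry it next to the stand and look again.

```bash
python3 -m handwheel '[[[0.0063,0.0364,-0.003,0,0,0],[0.0063,0.0364,-0.003,0,0,0],[0.0063,0.0364,-0.003,0,0,0],[0.0063,0.0364,-0.003,0,0,0],[0.0063,0.0364,-0.003,0,0,0],[0.0063,0.0364,-0.003,0,0,0],[0.0063,0.0364,-0.003,0,0,0],[0.0063,0.0364,0,0,0,0],[0.0063,0.0364,0,0,0,0]]]'
python3 -m handwheel '[[[0,0,0,0,0,-0.1176],[0,0,0,0,0,-0.1176],[0,0,0,0,0,-0.1176],[0,0,0,0,0,-0.1176],[0,0,0,0,0,-0.1176],[0,0,0,0,0,0],[0,0,0,0,0,0],[0,0,0,0,0,0],[0,0,0,0,0,0],[0,0,0,0,0,0]]]'
python3 - <<'E'
from h import *
tilt()
st=arm.state(); c=capture("wrist"); save(c,"w4.png"); print(st["tcp_pos"],st["tcp_rot"].round(3).tolist())
hsv=cv2.cvtColor(c["frame"],cv2.COLOR_RGB2HSV)
plate=(hsv[...,1]<28)&(hsv[...,2]>190)
k,lab,s,cen=cv2.connectedComponentsWithStats(plate.astype(np.uint8))
for i in range(1,k):
    if s[i,4]>300:
        v,u=np.nonzero(lab==i); b=cv2.boxPoints(cv2.minAreaRect(np.c_[u,v].astype(np.float32)))
        print(s[i].tolist(),b.round(1).tolist(),world_z(c,b,.004,st)[:,:2].round(4).tolist())
E
```

```text
time_s: 16.28
tcp_pos: [0.4017, -0.0907, 0.1645]
tcp_rot: [[0.94, -0.34, -0.002], [-0.34, -0.94, 0.001], [-0.002, -0.0, -1.0]]
force: [1.1, -0.6, 0.6]
width: 0.0143
finger_force: 20.8
time_s: 17.12
tcp_pos: [0.4031, -0.0894, 0.1656]
tcp_rot: [[0.971, 0.237, -0.0], [0.237, -0.971, 0.0], [-0.0, -0.0, -1.0]]
force: [-0.4, 0.3, 0.6]
width: 0.0143
finger_force: 20.8
top tilt deg 1.5 top z at edge 0.0250 wood x -0.105..0.032 y mean 0.0015 1363
scene tilt deg -0.5 top z at edge 0.0225 wood x -0.100..0.029 y mean -0.0019 893
t 17.22 tcp stand x -0.0009 y -0.0615 z 0.1658 F [ 0.  -0.2 -0.1]
[ 0.40322541 -0.08946634  0.16575231] [[0.971, 0.238, -0.0], [0.238, -0.971, 0.0], [-0.0, -0.0, -1.0]]
[28, 0, 328, 65, 12583] [[28.0, 0.0], [355.0, 0.0], [355.0, 64.0], [28.0, 64.0]] [[0.5245, 0.1703], [0.5764, -0.0719], [0.5339, -0.083], [0.4783, 0.1667]]
[274, 108, 151, 94, 6390] [[274.0, 108.0], [424.0, 108.0], [424.0, 201.0], [274.0, 201.0]] [[0.4884, -0.0301], [0.5164, -0.1434], [0.4468, -0.1655], [0.4172, -0.0449]]
```

View pics/w4.png

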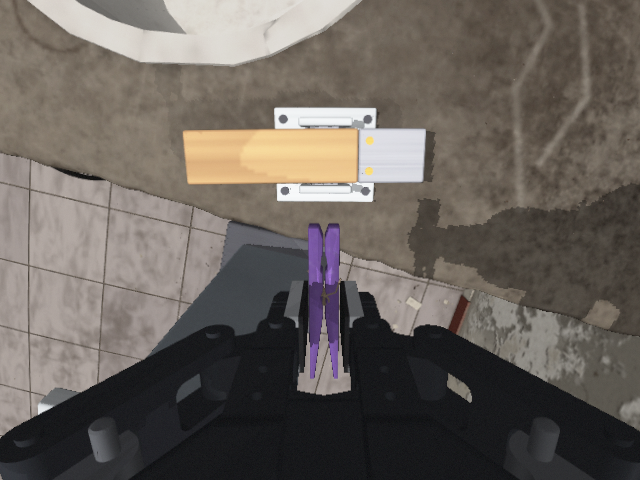

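The plate corners are at (275,108), (376,108), (373,201) and (277,201). The bar is level and still rocking slightly.

```bash
python3 -m handwheel '[[[0,0,0,0,0,0],[0,0,0,0,0,0],[0,0,0,0,0,0],[0,0,0,0,0,0],[0,0,0,0,0,0],[0,0,0,0,0,0],[0,0,0,0,0,0],[0,0,0,0,0,0],[0,0,0,0,0,0],[0,0,0,0,0,0],[0,0,0,0,0,0],[0,0,0,0,0,0]]]' >/dev/null
python3 - <<'E'
from h import *
tilt()
st=arm.state(); c=capture("wrist")
W=world_z(c,[[275,108],[377,108],[373.5,202],[277,202]],.004,st); L=(W-st["tcp_pos"])@st["tcp_rot"]
print(L.round(4).tolist(),W.mean(0),L.mean(0), "skew",np.degrees(np.arctan2(L[1,0]-L[0,0],L[1,1]-L[0,1])))
B=world_z(c,[[184,130],[427,129],[425,183],[187,184]],.025,st); print("bar",((B-st["tcp_pos"])@st["tcp_rot"]).round(4).tolist())
P=world_d(c,[[u,v] for u in range(200,420,20) for v in (140,170)],st); print("bar z",P[:,2].round(4).tolist())
E
```

```text
top tilt deg 1.2 top z at edge 0.0250 wood x -0.105..0.031 y mean 0.0014 1360
scene tilt deg -0.2 top z at edge 0.0223 wood x -0.101..0.030 y mean -0.0019 895
t 18.37 tcp stand x -0.0008 y -0.0615 z 0.1658 F [-0.1 -0.4 -0.4]
[[0.0969, -0.0367, 0.1618], [0.0968, 0.0426, 0.1618], [0.0233, 0.0423, 0.1618], [0.0233, -0.0375, 0.1618]] [ 0.46222776 -0.07779961  0.004     ] [0.06007682 0.00267814 0.16179963] skew -0.0187108508264248
bar [[0.0799, -0.1014, 0.1408], [0.0802, 0.0766, 0.1408], [0.041, 0.0779, 0.1408], [0.0405, -0.1029, 0.1408]]
bar z [0.0269, 0.026, 0.0265, 0.0261, 0.0259, 0.0253, 0.0247, 0.0239, 0.0247, 0.0246, 0.0245, 0.0262, 0.0232, 0.0252, 0.0238, 0.0248, 0.0245, 0.0241, 0.0248, 0.0251, 0.0245, 0.0236]
```

```bash
python3 -m handwheel '[[[0.02,0.001,0.005,0,0,0],[0.02,0.001,0.015,0,0,0],[0.02,0,0.025,0,0,0],[0,0,0.025,0,0,0],[0,0,0.02,0,0,0],[0,0,0.008,0,0,0],[0,0,0,0,0,0],[0,0,0,0,0,0],[0,0,0,0,0,0],[0,0,0,0,0,0],[0,0,0,0,0,0]]]'
python3 - <<'E'
from h import *
tilt()
capture("wrist"); tilt()
st=arm.state(); c=capture("wrist"); save(c,"w5.png")
W=[0.46222776,-0.07779961,.015]; print(st["tcp_pos"],(np.array(W)-st["tcp_pos"])@st["tcp_rot"])
E
```

```text
time_s: 19.33
tcp_pos: [0.463, -0.0776, 0.0692]
tcp_rot: [[0.971, 0.238, 0.003], [0.238, -0.971, -0.001], [0.002, 0.001, -1.0]]
force: [0.1, -0.8, -0.7]
width: 0.0142
finger_force: 20.8
top tilt deg 0.2 top z at edge 0.0249 wood x -0.106..-0.020 y mean 0.0033 650
scene tilt deg 0.6 top z at edge 0.0224 wood x -0.104..0.019 y mean -0.0018 868
t 19.43 tcp stand x 0.0014 y -0.0009 z 0.0688 F [ 0.4 -0.7  1. ]
top tilt deg -0.1 top z at edge 0.0247 wood x -0.106..-0.021 y mean 0.0034 655
scene tilt deg 0.8 top z at edge 0.0224 wood x -0.104..0.017 y mean -0.0017 856
t 19.58 tcp stand x 0.0012 y -0.0013 z 0.0682 F [-0.   0.1 -1.2]
[ 0.46216319 -0.07723565  0.06815591] [-9.93227837e-05  5.46561336e-04  5.31560381e-02]
```

View pics/w5.png

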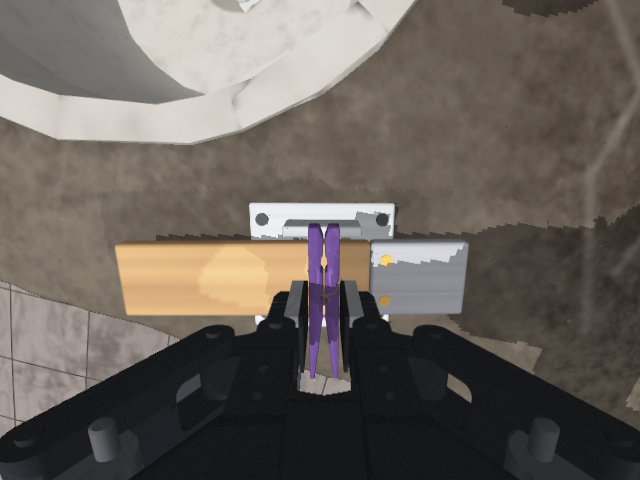

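The peg, centred at u=324, lies over the plate's middle at u=321. The bar is level, and I'll let it finish settling.

```bash
for i in 1 2; do python3 -m handwheel '[[[0,0,0,0,0,0],[0,0,0,0,0,0],[0,0,0,0,0,0],[0,0,0,0,0,0],[0,0,0,0,0,0],[0,0,0,0,0,0],[0,0,0,0,0,0],[0,0,0,0,0,0],[0,0,0,0,0,0]]]' >/dev/null; python3 -c "
from h import *
tilt()"; done
```

```text
top tilt deg -0.3 top z at edge 0.0252 wood x -0.106..-0.021 y mean 0.0033 651
scene tilt deg 0.2 top z at edge 0.0223 wood x -0.103..0.017 y mean -0.0019 850
t 20.48 tcp stand x 0.0011 y -0.0015 z 0.0678 F [-1.1 -0.1 -0.3]
top tilt deg -0.2 top z at edge 0.0252 wood x -0.106..-0.021 y mean 0.0033 649
scene tilt deg 0.2 top z at edge 0.0224 wood x -0.103..0.017 y mean -0.0019 855
t 21.33 tcp stand x 0.0010 y -0.0015 z 0.0678 F [0.8 0.  0.7]
```

```bash
python3 -m handwheel '[[[0,0,0.003,0,0,0],[0,0,0.003,0,0,0],[0,0,0.003,0,0,0],[0,0,0.003,0,0,0],[0,0,0.002,0,0,0],[0,0,0.0015,0,0,0],[0,0,0,0,0,0],[0,0,0,0,0,0],[0,0,0,0,0,0],[0,0,0,0,0,0]]]'
python3 -c "
from h import *
tilt()"
```

```text
time_s: 22.17
tcp_pos: [0.4622, -0.0772, 0.0525]
tcp_rot: [[0.971, 0.238, 0.0], [0.238, -0.971, -0.0], [0.0, 0.0, -1.0]]
force: [0.0, 0.3, 0.5]
width: 0.0144
finger_force: 20.8
top tilt deg -0.4 top z at edge 0.0252 wood x -0.106..-0.024 y mean 0.0034 625
scene tilt deg 0.2 top z at edge 0.0224 wood x -0.103..-0.005 y mean -0.0018 705
t 22.27 tcp stand x 0.0011 y -0.0014 z 0.0525 F [-0.1 -0.6 -0.3]
```

```bash
python3 -m handwheel '[[[0,0,0.0005,0,0,0],[0,0,0.0005,0,0,0],[0,0,0,0,0,0],[0,0,0,0,0,0],[0,0,0,0,0,0]]]'
python3 -m handwheel '[[[0,0,0,0,0,0],[0,0,0,0,0,0],[0,0,0,0,0,0],[0,0,0,0,0,0],[0,0,0,0,0,0],[0,0,0,0,0,0]]]' 0.36
python3 -m handwheel '[[[0,0,-0.003,0,0,0],[0,0,-0.005,0,0,0],[0,0,-0.012,0,0,0],[0,0,-0.03,0,0,0],[0,0,-0.03,0,0,0],[0,0,-0.03,0,0,0],[-0.02,0,-0.02,0,0,0],[-0.02,0,0,0,0,0],[-0.02,0,0,0,0,0],[0,0,0,0,0,0],[0,0,0,0,0,0],[0,0,0,0,0,0]]]'
python3 - <<'E'
from h import *
tilt()
st=arm.state(); c=capture("wrist"); save(c,"w6.png"); R=st["tcp_rot"]
hsv=cv2.cvtColor(c["frame"],cv2.COLOR_RGB2HSV)
m=((hsv[...,0]>125)&(hsv[...,0]<150)&(hsv[...,1]>90)); v,u=np.nonzero(m)
b=cv2.boxPoints(cv2.minAreaRect(np.c_[u,v].astype(np.float32))); W=world_z(c,b,.036,st); print(b.round().tolist()); q=W[:,:2]-[0.4622,-0.0778]; print("peg in stand",np.c_[q@X,q@Y].round(4).tolist(),(q@X).mean(),(q@Y).mean())
P=world_d(c,np.c_[u,v],st); print("z",np.percentile(P[:,2],[5,50,95]).round(4))
E
```

```text
time_s: 22.68
tcp_pos: [0.462, -0.0771, 0.0513]
tcp_rot: [[0.971, 0.239, -0.0], [0.239, -0.971, 0.0], [-0.0, -0.0, -1.0]]
force: [0.9, -0.2, -0.0]
width: 0.0143
finger_force: 20.8
time_s: 23.18
tcp_pos: [0.462, -0.0772, 0.0513]
tcp_rot: [[0.971, 0.238, 0.0], [0.238, -0.971, -0.0], [0.0, 0.0, -1.0]]
force: [-0.5, 0.5, -0.3]
width: 0.0305
finger_force: 0.0
time_s: 24.18
tcp_pos: [0.4043, -0.0916, 0.1818]
tcp_rot: [[0.971, 0.238, 0.001], [0.238, -0.971, -0.0], [0.001, 0.001, -1.0]]
force: [-0.4, 1.4, 0.6]
width: 0.0309
finger_force: 0.0
top tilt deg -0.1 top z at edge 0.0248 wood x -0.105..0.032 y mean 0.0014 1214
scene tilt deg 0.2 top z at edge 0.0223 wood x -0.103..0.030 y mean -0.0017 716
t 24.28 tcp stand x 0.0013 y -0.0609 z 0.1815 F [ 0.4  0.  -0.2]
[[222.0, 478.0], [316.0, 106.0], [414.0, 131.0], [320.0, 503.0]]
peg in stand [[-0.1025, -0.3159], [-0.005, 0.0368], [0.0675, 0.0198], [-0.003, -0.349]] -0.010757631913800324 -0.15207818437701082
z [0.0344 0.0355 0.0367]
```

View pics/w6.png

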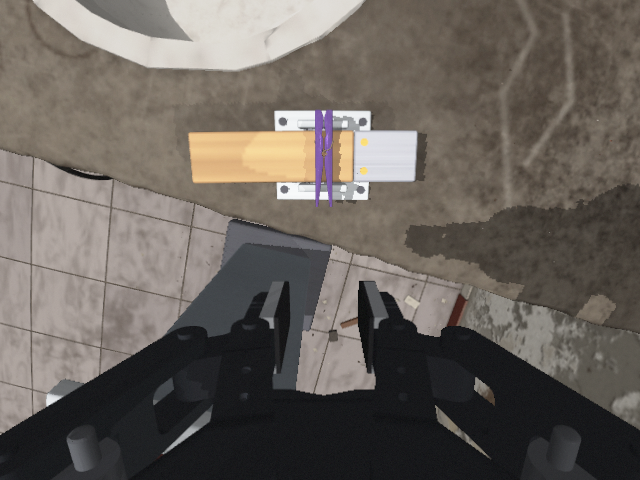

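The peg lies square across the bar: it spans u 316-333 with centre 324, against the plate's centre at 323. Its top is at 36 mm. I'll wait a moment, check the bar again and hand in.

```bash
python3 -m handwheel '[[[0,0,0,0,0,0],[0,0,0,0,0,0],[0,0,0,0,0,0],[0,0,0,0,0,0],[0,0,0,0,0,0],[0,0,0,0,0,0],[0,0,0,0,0,0],[0,0,0,0,0,0],[0,0,0,0,0,0],[0,0,0,0,0,0],[0,0,0,0,0,0],[0,0,0,0,0,0]]]' >/dev/null; python3 -m handwheel '[[[0,0,0,0,0,0],[0,0,0,0,0,0],[0,0,0,0,0,0],[0,0,0,0,0,0],[0,0,0,0,0,0],[0,0,0,0,0,0],[0,0,0,0,0,0],[0,0,0,0,0,0],[0,0,0,0,0,0],[0,0,0,0,0,0],[0,0,0,0,0,0],[0,0,0,0,0,0]]]' >/dev/null
python3 - <<'E'
from h import *
tilt()
st=arm.state(); c=capture("wrist")
hsv=cv2.cvtColor(c["frame"],cv2.COLOR_RGB2HSV)
m=((hsv[...,0]>125)&(hsv[...,0]<150)&(hsv[...,1]>90)); m[230:]=0; v,u=np.nonzero(m); a,b,d,e=u.min(),v.min(),u.max()+1,v.max()+1
W=world_z(c,[[(a+d)/2,b],[(a+d)/2,e]],.036,st); q=W[:,:2]-[0.4622,-0.0778]; print("peg ends in stand",np.c_[q@X,q@Y].round(4).tolist(),"skew",np.degrees(np.arctan(np.polyfit(v,u,1)[0])))
print(order.hand_in())
E
```

```text
top tilt deg -0.1 top z at edge 0.0250 wood x -0.105..0.031 y mean 0.0014 1211
scene tilt deg 0.1 top z at edge 0.0224 wood x -0.102..0.029 y mean -0.0017 714
t 26.43 tcp stand x 0.0012 y -0.0615 z 0.1813 F [-0.2  0.8  0.1]
peg ends in stand [[0.0003, 0.0342], [0.0004, -0.0375]] skew 0.2755030892497808
the job is handed in; nothing more can be done
None
```

The job is handed in: the bar rests level on the knife edge (tilt about 0.1°) and the purple peg lies squarely across it, within about 1 mm of the edge line, finished at 26 s with the arm clear and nothing else touched; no verdict came back.

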